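# Roll down the sealing strip of a seal tray

## Robot

A 6-joint arm with a two-finger parallel gripper is mounted at the origin on a cart in front of the work surface, level with it; the furniture and walls round the work are solid. World frame = base frame: x ahead of the robot, y to its left, z up, the work surface at z = 0. Lengths are in m, angles in rad, forces in N, time in s.
With the tool pointing down it reaches from about 0.325 to 0.85 m from the base axis. Payload 4.4 kg.
Tool frame: the origin (TCP) lies on the centre line of the jaws, within the pads' length; the fingertips stand 17 mm ahead of it and the grasp point (between the pads) lies 2 mm behind it; z points along the fingers, y is the direction in which the jaws open and shut (so a half turn about z gives the same grasp; the last joint's range is limited). The gripper opens to 94 mm and grips with 3 to 60 N. Pads are 16 mm wide; open, the fingers measure 119 mm over their backs; the gripper's body (75 mm by 177 mm) begins 78 mm behind the grasp point.
Start: joints at [1.121, 0.207, 1.542, -0, 1.393, -0.15], TCP at [0.169, 0.55, 0.222] pointing down, gripper open.
Joint ranges: [-2.73, 2.73], [-0.86, 2.22], [0.23, 2.46], [-1.11, 4.25], [0.08, 2.63], [-2.82, 2.82]. Speed limits (rad/s): [2.79, 2.79, 3.14, 3.14, 3.14, 3.14].

## Interface

Orientations are given as a unit quaternion [w, x, y, z].
In Python, from station import robot gives the robot as it stands. The module is installed in compiled form; this text tells all that it offers.
- The arm moves only by the tool play_rows, never from a script. Its argument "rows" is a list of rows, each a list of 7 numbers: the gripper command: -1 is shut, 1 is fully open, values between are in proportion, then the shift along the tool's x, y, z in units of 40 mm (1.0 is 40 mm), then the turn, a rotation vector about the tool's x, y, z in units of 6 degrees (1.0 is 6 degrees). A call has 1 to 20 rows; each row shifts and turns the commanded pose from where the row before left it, along the tool's axes as they then stand; what a row does not reach is not made up. A row lasts 1/10 s, in which the tool goes at most 50 mm and 8.59 degrees, less where a joint would pass 70% of its speed; a pose out of reach is approached as far as the arm can. A call is refused whole if a number of a shift passes 1 or a number of a turn 1, either way. A call with a gripper value outside its range is refused whole. The fingers move at their own pace and stop on an object; the grip force is fixed at half the most. Time passes only in rows, so rows that do not move let the fingers close. It gives the time, the measured TCP pose, the force and the opening at its end, in the units of the state.
- robot.read_state(): the state, without advancing time (a new reading comes with each control period).
- robot.capture(name): name is "scene" or "top"; returns a dict with "pixels" (400x640x3 uint8, red, green, blue), "z_map" (400x640 float32, m along the optical axis (not along the pixel's ray), 0 where there is no reading), "fovy" (degrees; the focal length in pixels is half the picture's height over the tangent of half this angle, whatever the lens; pixels are square), "cx", "cy" (the principal point, pixels), "R" (3x3) and "t" (3): a world point X has camera coordinates R X + t. Camera axes: x right, y down, z forward; pixel columns grow to the right and rows downward; lengths in m; the calibration is good to about 2 mm. A picture is of the moment at which its call begins.
- robot.finish_job(): hands the job in, once; it reports no verdict.
Trained networks look in the newest picture that a camera, given by its name, has taken for a name from the list of things; names that differ only in an ending like _2 or _b are one class to them, and where a whole thing is asked for, a point or a joint stands for the part that bears it (a point fixed in the world has none). Each returns a list of dicts, best first, with "p" (0 to 1); they miss things now and then, are a little off and sometimes report something else, mostly with a low value. They report only what shows in the picture. A call takes as long as a camera call. They do not tell look-alikes from the thing itself.
- robot.recognise(camera, name): "box" ([centre column, centre row, width, height] in pixels, round what is visible of it).
- robot.masks_of(camera, name): "mask" (400x640 bool, what is visible of it) and "box" ([centre column, centre row, width, height] in pixels, round what is visible of it).
The state is a dict: "t": time; "joint_pos": joint angles; "dq": joint speeds; "tau": joint torques, N m; "ee_pos": TCP position; "orientation": TCP orientation; "ft_force": force on the tool from outside, world axes, zero at the start; "ft_torque": the same for the moment, N m; "width": opening from 0.0 (shut) to 1.0 (fully open).
Only numpy, scipy, OpenCV 4.12 (cv2) and the standard library are available. Lean on these libraries where they do the work, as an engineer would, in place of code of your own. Each camera call takes 0.05 s, during which the arm holds its last target. There are 200 camera calls.

## Task

The links of the sealing strip along the edge of the seal tray stand proud. Take the hand roller from its stand, roll its wheel along the strip with firm, even pressure (about 12 N, never more than 25 N) until every link is seated flat on its stop, then hang the roller upright in its stand again and let go. Press the strip with the roller only, not with the gripper, and leave the other things where they are.

Things in the scene. Friction and masses are not known exactly. Their poses are not given: they have to be found in the camera images.
- tray: Aluminium seal tray, 120 x 256 mm, fixed; origin at the centre of its underside, z up, y along its length. Along its edge at x = -42 mm, parallel to y, runs the sealing strip: a row of eight stiff dark links, 20 mm wide, 23.5 mm long, 25 mm pitch (centres at y = -87.5 ... +87.5 mm), on a 28 mm wide bar in two halves. Behind it is a shallow recess with 16 mm walls, holding a dish and a brass weight.
- strip_low_end (a point): Nominal top centre, when seated, of the link at the tray's -y end (link_0), 30 mm above the worktop; an unpressed link stands 4.5 mm higher. The bar's two halves, meeting at mid-length, stand on levelling screws: their height (up to 4 mm either way) and each half's own slope (up to 0.045 rad either way) differ each time and are NOT measured: feel for them.
- strip_high_end (a point): The same for the link at the tray's +y end (link_7); true height likewise within about 8 mm of this. Axes are the tray's. At its stop a link is rigid: the force then rises steeply, some 20 N per mm or more.
- roller_grip (a point): Centre of the upright black grip (30 mm along x, 26 along y, 56 high) of the loose hand roller, 0.25 kg. Under the grip a steel cross plate 62 (x) x 30 x 6 mm, underside 34 mm below this point; under that a fork with a free-turning wheel, 36 mm diameter, 20 mm wide, axle along x, 56 mm below this point (wheel's lowest point 74 mm below). It rolls along its y.
- roller_wheel (a joint): Angle of the roller's wheel in its fork, rad, 0 at the start, turns freely and without limit; 1 rad is 18 mm of rolling.
- stand: Grey fixed parking stand, base 90 x 64 x 6 mm, origin under its centre, z up. Two uprights at x = +-27 mm (14 mm thick, 50 mm along y, tops at z = 50 mm, 40 mm clear between) carry the roller's cross plate, the wheel hanging between them 4 mm above the base; lips 6 mm high at y = +-21 to 25 mm keep the plate in (6 mm play either way). The roller starts hung here, axes about the stand's.
- stand_park (a point): Where the centre of the roller's grip is when it hangs centrally in the stand (84 mm above the worktop); axes those of the stand.
- petri: Round dish, 62 mm diameter, 12 mm high, in the tray's recess; origin at its underside. Leave alone.
- weight: Small brass weight, 18 mm diameter, 29 mm high, in the tray's recess; origin at its underside. Leave alone.
- bottle: Brown bottle, 35 mm diameter, 71 mm high, on the worktop; origin at its underside. Leave alone.
- beaker: Clear beaker, 51 mm diameter, 55 mm high, on the worktop; origin at its underside. Leave alone.
- link_0 (a joint): How far link 0 of the strip (centre at tray y = -87.5 mm) has been pressed in, m: 0 standing fully proud, 0.0045 at its stop (seated flat). It moves against a friction of about 6 N and stays where it is left.
- link_1 (a joint): How far link 1 of the strip (centre at tray y = -62.5 mm) has been pressed in, m: 0 standing fully proud, 0.0045 at its stop (seated flat). It moves against a friction of about 6 N and stays where it is left.
- link_2 (a joint): How far link 2 of the strip (centre at tray y = -37.5 mm) has been pressed in, m: 0 standing fully proud, 0.0045 at its stop (seated flat). It moves against a friction of about 6 N and stays where it is left.
- link_3 (a joint): How far link 3 of the strip (centre at tray y = -12.5 mm) has been pressed in, m: 0 standing fully proud, 0.0045 at its stop (seated flat). It moves against a friction of about 6 N and stays where it is left.
- link_4 (a joint): How far link 4 of the strip (centre at tray y = +12.5 mm) has been pressed in, m: 0 standing fully proud, 0.0045 at its stop (seated flat). It moves against a friction of about 6 N and stays where it is left.
- link_5 (a joint): How far link 5 of the strip (centre at tray y = +37.5 mm) has been pressed in, m: 0 standing fully proud, 0.0045 at its stop (seated flat). It moves against a friction of about 6 N and stays where it is left.
- link_6 (a joint): How far link 6 of the strip (centre at tray y = +62.5 mm) has been pressed in, m: 0 standing fully proud, 0.0045 at its stop (seated flat). It moves against a friction of about 6 N and stays where it is left.
- link_7 (a joint): How far link 7 of the strip (centre at tray y = +87.5 mm) has been pressed in, m: 0 standing fully proud, 0.0045 at its stop (seated flat). It moves against a friction of about 6 N and stays where it is left.
There are look-alikes about, which are no part of the job. Of the things that look like the part that bears roller_grip, the smaller one is meant. What is shaped like the stand but pink is not meant.

How it is judged:
On the way, in this order (a step that is already met when the one before it is completed fails the run):
1. the roller's wheel has rolled at least 72 mm, and bears on the strip ((value of joint roller_wheel above 4 rad or value of joint roller_wheel below -4 rad) and contact force between roller and tray above 2 N), for 0.05 s.
2. all eight links are pressed to within 1.5 mm of the stop (value of joint each of link_0, link_1, link_2, link_3, link_4, link_5, link_6, link_7 above 0.003 m), for 0.1 s.
At the end, for the whole second after the job is handed in: All eight links within 1.5 mm of the stop; the roller hangs upright (within 0.1 rad) and at rest in its stand, its grip centre within 12 mm sideways and 4 mm in height of the parked place (all of step 2 and horizontal distance between roller_grip and stand_park below 0.012 m and z of roller_grip in the frame of stand_park between -0.004 and 0.004 m and angle between roller_grip's own z axis and vertical below 0.1 rad and linear speed of roller below 0.02 m/s); the robot touches nothing.
It fails at once if the roller presses on the strip or tray with more than 25 N (contact force between roller and tray above 25 N).
It fails at once if the gripper or arm touches the strip or tray (contact force between any of the fingers, the arm and tray above 1 N).
It fails at once if one of the other things is shifted by more than 20 mm (distance of any of petri, weight, bottle, beaker from where it was at the start of the episode above 0.02 m).
It also fails if it takes over 72 s, if anything falls off the work surface, if the arm or the gripper's body presses on something with over 40 N, if the wrist force passes 120 N, or if a joint passes its speed limit or range.

## Working session

There is one attempt and no reset: what is moved stays moved. The work goes in short steps, Python scripts to look and compute and a tool call to move; the robot and the scene stay as the last step left them, time stands still between calls to the robot, and variables do not carry over. Pictures are saved under pics/ and viewed, about 8 in all and at most 12, crops included, and the job is handed in when it is done.

Besides the shell and the picture viewer there is one more tool, called after "Emit:" as name([rows], argument=value, ...), one row to a line, values as JSON. play_rows: Moves the arm, as the interface text tells. Its arguments: {"type":"object","properties":{"rows":{"type":"array","items":{"type":"array","items":{"type":"number"}}}},"required":["rows"]}

```bash
mkdir -p pics; cat > h.py <<'E'
import numpy as np, cv2
from station import robot
def cap(n):
    return robot.capture(n)
def pts(c,mask=None):
    f=200/np.tan(np.radians(c["fovy"])/2); z=c["z_map"]
    v,u=np.mgrid[0:400,0:640]
    P=np.stack([(u-c["cx"])/f*z,(v-c["cy"])/f*z,z],-1)
    W=(P-c["t"])@np.asarray(c["R"])
    return W
E
python3 - <<'E'
from h import *
s=robot.read_state(); print(s)
for n in("top","scene"):
    c=cap(n); cv2.imwrite(f"pics/{n}0.png",c["pixels"][:,:,::-1]); W=pts(c); np.save(n+"W.npy",W); np.save(n+"P.npy",c["pixels"])
    for k in("tray","roller_grip","stand","bottle","beaker","petri","weight"):
        for r in robot.masks_of(n,k)[:3]:
            m=r["mask"]&(c["z_map"]>0); p=W[m]
            if len(p): print(n,k,round(r["p"],2),np.round(r["box"]),p.min(0).round(3),p.max(0).round(3),np.median(p,0).round(3))
E
```

```text
{'t': 0.0, 'joint_pos': array([ 1.12149912e+00,  2.07436421e-01,  1.54289427e+00, -1.96609589e-05,
        1.39346984e+00, -1.50488635e-01]), 'dq': array([-0.00102444, -0.00073909, -0.00065445,  0.00018437, -0.00080282,
       -0.00048194]), 'tau': array([ 1.28170039e-03, -3.70870364e+01, -2.81419104e+01,  6.99263206e-02,
        3.60806042e-02, -1.69315890e-04]), 'ee_pos': array([0.16895629, 0.54884557, 0.22130973]), 'orientation': array([-3.16880228e-04,  1.48847265e-01,  9.88859582e-01, -1.05752450e-03]), 'ft_force': array([ 0.15930698, -0.22063664,  0.71620349]), 'ft_torque': array([0.00310006, 0.02988277, 0.025574  ]), 'width': 1.0000329967844188}
top tray 0.61 [247. 209.  74.  35.] [ 0.496 -0.055 -0.01 ] [0.636 0.208 0.044] [0.561 0.067 0.006]
top roller_grip 0.75 [453. 250.  24.  24.] [ 0.348 -0.741 -0.005] [ 0.445 -0.652  0.151] [ 0.387 -0.668  0.069]
top roller_grip 0.55 [328. 222.   9.  18.] [ 0.471 -0.25   0.005] [ 0.535 -0.208  0.119] [ 0.496 -0.229  0.064]
top stand 0.92 [193. 245.  18.  24.] [ 0.377  0.229 -0.004] [0.46  0.296 0.059] [0.418 0.258 0.009]
top stand 0.51 [
[... 548 characters left out ...]
75 -0.261  0.007] [ 0.538 -0.174  0.121] [ 0.504 -0.238  0.072]
scene roller_grip 0.74 [312. 214.  21.  26.] [ 0.475 -0.253  0.004] [ 0.565 -0.122  0.121] [ 0.503 -0.238  0.074]
scene stand 0.84 [314. 225.  30.  23.] [ 0.46  -0.271  0.001] [ 0.553 -0.203  0.062] [ 0.489 -0.247  0.017]
scene stand 0.7 [230. 142.  29.  23.] [0.376 0.228 0.002] [0.467 0.342 0.062] [0.421 0.256 0.013]
scene bottle 0.57 [361. 179.  10.  20.] [ 0.712 -0.163  0.006] [ 0.742 -0.132  0.078] [ 0.724 -0.15   0.045]
scene beaker 0.55 [304. 272.  17.  26.] [ 0.375 -0.409 -0.   ] [ 0.424 -0.329  0.06 ] [ 0.4   -0.377  0.035]
scene petri 0.43 [284. 150.  16.  12.] [0.551 0.115 0.003] [0.609 0.176 0.019] [0.581 0.142 0.011]
```

```bash
python3 - <<'E'
import numpy as np,cv2
P=np.load("topP.npy")[:,:,::-1]; a=cv2.resize(P[120:300,160:480],None,fx=2.5,fy=2.5,interpolation=cv2.INTER_CUBIC)
cv2.imwrite("pics/a1.png",a)
P=np.load("sceneP.npy")[:,:,::-1]; a=cv2.resize(P[100:300,200:400],None,fx=3,fy=3,interpolation=cv2.INTER_CUBIC); cv2.imwrite("pics/a2.png",a)
for n in("top","scene"):
    W=np.load(n+"W.npy")
    # grip top points near real roller
    m=(abs(W[...,0]-.5)<.06)&(abs(W[...,1]+.235)<.06)
    for lo,hi in((.105,.13),(.045,.066),(.003,.012)):
        q=W[m&(W[...,2]>lo)&(W[...,2]<hi)]
        if len(q)>4: print(n,lo,len(q),q.mean(0).round(4),q.min(0).round(3),q.max(0).round(3),cv2.minAreaRect(q[:,:2].astype(np.float32)*1000))
    # tray wall heights
    m=(abs(W[...,0]-.57)<.12)&(abs(W[...,1]-.08)<.2)
    for lo,hi in((.004,.012),(.012,.02),(.025,.045),(.003,.045)):
        q=W[m&(W[...,2]>lo)&(W[...,2]<hi)]
        print(n,"tray",lo,len(q),q.mean(0).round(3),q.min(0).round(3),q.max(0).round(3),cv2.minAreaRect(q[:,:2].astype(np.float32)*1000))
E
```

```text
top 0.105 58 [ 0.5041 -0.229   0.1121] [ 0.488 -0.243  0.105] [ 0.521 -0.215  0.119] ((504.3363952636719, -228.97955322265625), (28.528827667236328, 25.848745346069336), 18.53506851196289)
top 0.045 122 [ 0.5007 -0.2311  0.0535] [ 0.467 -0.263  0.045] [ 0.542 -0.201  0.064] ((505.1065979003906, -231.1222381591797), (68.46671295166016, 49.83811569213867), 15.938400268554688)
top 0.003 383 [ 0.4955 -0.2369  0.0064] [ 0.44  -0.295  0.003] [ 0.559 -0.175  0.012] ((499.3794250488281, -235.07887268066406), (118.65715026855469, 119.81627655029297), 0.14092311263084412)
top tray 0.004 2393 [0.571 0.086 0.007] [ 0.45  -0.119  0.004] [0.69  0.28  0.012] ((569.8235473632812, 80.54976654052734), (399.1052551269531, 239.52169799804688), 89.88626098632812)
top tray 0.012 364 [0.561 0.089 0.015] [ 0.453 -0.119  0.012] [0.688 0.279 0.02 ] ((568.51025390625, 78.56829071044922), (397.80328369140625, 233.7853546142578), 88.9623031616211)
top tray 0.025 287 [0.525 0.064 0.031] [ 0.451 -0.031  0.025] [0.609 0.269 0.045] ((489.1476745605469, 118.19638061523438), (101.51548767089844, 298.6790771484375), 30
[... 812 characters left out ...]
007] [ 0.45  -0.12   0.004] [0.69  0.28  0.012] ((570.0507202148438, 79.73556518554688), (399.4601745605469, 239.83407592773438), 89.92655181884766)
scene tray 0.012 389 [0.572 0.075 0.016] [ 0.451 -0.056  0.012] [0.674 0.278 0.02 ] ((574.829833984375, 115.86840057373047), (204.319091796875, 345.0565185546875), 9.113142967224121)
scene tray 0.025 283 [0.528 0.059 0.032] [ 0.45  -0.036  0.025] [0.609 0.245 0.044] ((533.9177856445312, 113.845947265625), (95.75572204589844, 294.6231689453125), 15.110692024230957)
scene tray 0.003 4527 [0.566 0.062 0.009] [ 0.45  -0.12   0.003] [0.69  0.28  0.044] ((570.0360107421875, 79.75180053710938), (399.458740234375, 239.84266662597656), 89.93736267089844)
```

View pics/a1.png

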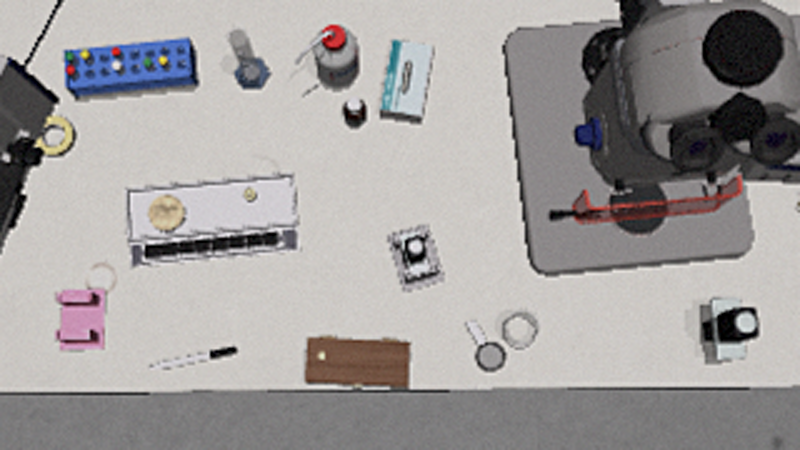

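View pics/a2.png

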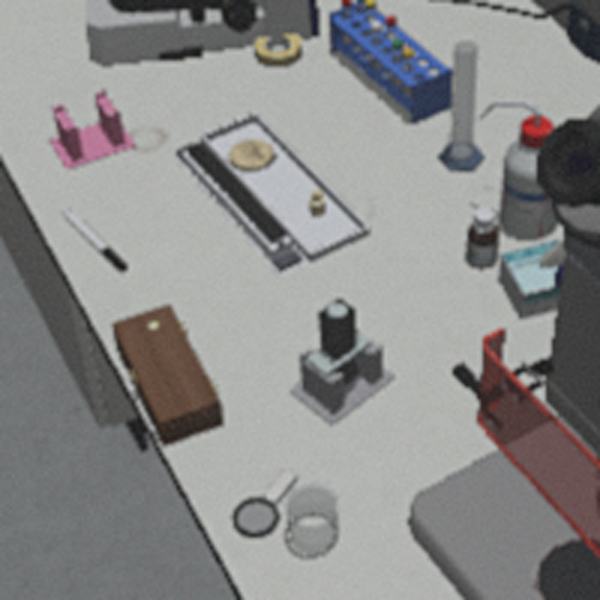

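Pictures 1–2. The top crop shows the true, smaller roller in the grey stand at crop (415,250), with the large look-alike at (735,325) and the pink stand at (80,318). The strip runs from crop (145,250) to (280,238), on the robot's side of the tray.

```bash
python3 - <<'E'
import numpy as np,cv2
for n in("top","scene"):
    W=np.load(n+"W.npy");P=np.load(n+"P.npy").astype(int)
    m=(abs(W[...,0]-.53)<.06)&(abs(W[...,1]-.08)<.16)&(W[...,2]>.022)&(W[...,2]<.048)&(P.max(-1)<75)
    m=cv2.morphologyEx(m.astype(np.uint8),cv2.MORPH_OPEN,np.ones((2,2)))>0
    k,l,s,_=cv2.connectedComponentsWithStats(m.astype(np.uint8)); i=1+s[1:,4].argmax(); q=W[l==i]
    print(n,len(q),cv2.minAreaRect(q[:,:2].astype(np.float32)*1000), q.mean(0).round(4))
    x=q[:,:2].mean(0);u,sv,vt=np.linalg.svd(q[:,:2]-x); d=vt[0]*np.sign(vt[0,1]); pr=(q[:,:2]-x)@d
    a=np.degrees(np.arctan2(-d[0],d[1])); print("yaw",a,"range",pr.min(),pr.max(),"mid",x+d*(pr.min()+pr.max())/2)
    for lo in np.linspace(pr.min(),pr.max(),9)[:-1]:
        k=(pr>=lo)&(pr<lo+(np.ptp(pr))/8); print(np.round(np.median(q[k],0),4),end=' ')
    print()
    for nm,c,lo,hi in(("white",(.58,.08),.002,.02),):
        mm=(abs(W[...,0]-.58)<.09)&(abs(W[...,1]-.08)<.17)&(P.min(-1)>195); 
    # stand/plate/grip
    m=(abs(W[...,0]-.5)<.06)&(abs(W[...,1]+.235)<.06)&(W[...,2]>.04)&(W[...,2]<.125)
    q=W[m&(W[...,2]<.062)]; print("stand+plate",cv2.minAreaRect(q[:,:2].astype(np.float32)*1000))
    q=W[m&(W[...,2]>.108)]; print("grip",cv2.minAreaRect(q[:,:2].astype(np.float32)*1000),q.mean(0))
E
```

```text
top 76 ((516.8773193359375, 106.13883972167969), (15.809041976928711, 67.43061065673828), 4.0340962409973145) [0.5163 0.1042 0.0289]
yaw 6.955889796537996 range -0.03196884694182994 0.035849900053573115 mid [0.51608525 0.10616631]
[0.519  0.0759 0.0316] [0.5188 0.0843 0.0291] [0.5174 0.0922 0.0299] [0.5177 0.1026 0.0305] [0.5142 0.11   0.0288] [0.5146 0.1194 0.0289] [0.5151 0.1268 0.0271] [0.5108 0.1357 0.0265] 
stand+plate ((505.1065979003906, -231.1222381591797), (68.46671295166016, 49.83811569213867), 15.938400268554688)
grip ((503.6036071777344, -229.1868438720703), (28.410274505615234, 24.861099243164062), 13.462081909179688) [ 0.50320991 -0.22888655  0.11267612]
scene 220 ((349.236572265625, -471.349853515625), (1311.2384033203125, 87.21212005615234), 71.72307586669922) [0.5252 0.0539 0.0379]
yaw -12.523720078276511 range -1.1988127963624824 0.10501841966990509 mid [ 0.40662117 -0.48002986]
[ 0.1022 -1.0802  1.089 ] [nan nan nan] [nan nan nan] [nan nan nan] [nan nan nan] [nan nan nan] [ 0.5338 -0.021   0.0353] [0.5259 0.0733 0.0332] 
stand+plate ((509.7983093261719, -231.71435546875), (72.51607513427734, 52.88362121582031), 15.577820777893066)
grip ((508.1596984863281, -230.44924926757812), (30.777111053466797, 26.382455825805664), 22.973108291625977) [ 0.50638655 -0.23151899  0.11290565]
  return _methods._mean(a, axis=axis, dtype=dtype,
  ret = um.true_divide(
```

Emit:
play_rows([
  [1,0,0,0,0,0,-1],
  [1,0,0,0,0,0,-1],
  [1,0,0,0,0,0,-1],
  [1,0,0,0,0,0,-1],
  [1,0,0,0,0,0,-1],
  [1,0,0,0,0,0,-0.5],
])

```text
t: 1.4
ee_pos: [0.1693, 0.5495, 0.2225]
orientation: [0.0, -0.14, 0.99, -0.0]
ft_force: [-0.1, 1.0, -0.5]
width: 1.002
```

Emit:
play_rows([
  [1,-0.13,-1,0,0,0,0],
  [1,-0.13,-1,0,0,0,0],
  [1,-0.13,-1,0,0,0,0],
  [1,-0.13,-1,0,0,0,0],
  [1,-0.13,-1,0,0,0,0],
  [1,-0.13,-1,0,0,0,0],
  [1,-0.13,-1,0,0,0,0],
  [1,-0.13,-1,0,0,0,0],
  [1,-0.13,-1,0,0,0,0],
  [1,-0.13,-1,0,0,0,0],
  [1,-0.13,-1,0,0,0,0],
  [1,-0.13,-1,0,0,0,0],
  [1,-0.13,-1,0,0,0,0],
  [1,-0.13,-1,0,0,0,0],
  [1,-0.13,-1,0,0,0,0],
  [1,-0.13,-1,0,0,0,0],
  [1,-0.13,-1,0,0,0,0],
  [1,-0.13,-1,0,0,0,0],
  [1,-0.13,-1,0,0,0,0],
  [1,0,0,0,0,0,0],
])

```text
t: 3.4
ee_pos: [0.4737, -0.1587, 0.2226]
orientation: [0.0, -0.136, 0.991, -0.001]
ft_force: [-0.6, 1.1, 0.4]
width: 1.004
```

```bash
python3 - <<'E'
from h import *
s=robot.read_state(); print(s['ee_pos'],s['orientation'],s['joint_pos'].round(2))
for n in("scene","top"):
    c=cap(n); W=pts(c); P=c["pixels"].astype(int); cv2.imwrite(f"pics/{n}1.png",c["pixels"][:,:,::-1])
    m=(abs(W[...,0]-.53)<.06)&(abs(W[...,1]-.08)<.16)&(W[...,2]>.02)&(W[...,2]<.05)&(P.max(-1)<85)
    q=W[m]; vx,vy,x0,y0=cv2.fitLine(q[:,:2].astype(np.float32),cv2.DIST_HUBER,0,.003,.001).ravel()
    d=np.array([vx,vy])*np.sign(vy); r=q[:,:2]-[x0,y0]; pr=r@d; pe=r@[d[1],-d[0]]
    k=abs(pe)<.015; p=np.percentile(pr[k],[1,99]); print(n,k.sum(),"yaw",np.degrees(np.arctan2(-d[0],d[1])),"ends",[x0,y0]+p[0]*d,[x0,y0]+p[1]*d,"perp",np.percentile(pe[k],[3,97]))
    for r in robot.masks_of(n,"tray")[:1]:
        mm=r["mask"]&(c["z_map"]>0)&(W[...,2]<.05)&(abs(W[...,0]-.57)<.1)&(abs(W[...,1]-.07)<.18); print(r["p"],cv2.minAreaRect(W[mm][:,:2].astype(np.float32)*1000))
E
```

```text
[ 0.47374333 -0.15865901  0.2226255 ] [ 4.82591055e-04 -1.35892983e-01  9.90722812e-01 -1.08325542e-03] [-0.5   0.04  1.72 -0.    1.37 -2.34]
scene 211 yaw 5.516044 ends [ 0.53497866 -0.02815733] [0.51642141 0.16400305] perp [-0.0080048   0.01074639]
0.74 ((574.257568359375, 79.3116226196289), (130.95399475097656, 274.45135498046875), 4.736073017120361)
top 199 yaw 5.793268 ends [0.53089111 0.00309182] [0.5140022  0.16955457] perp [-0.0083      0.00783298]
0.75 ((564.6436767578125, 75.3270034790039), (120.72013854980469, 256.09954833984375), 5.775788307189941)
```

Emit:
play_rows([
  [1,-0.14,-1,0,0,0,0],
  [1,-0.14,-0.93,0,0,0,0],
  [1,0,0,0.7,0,0,0],
  [1,0,0,0.7,0,0,0],
  [1,0,0,0.7,0,0,0],
  [1,0,0,0.7,0,0,0],
  [1,0,0,0.6,0,0,0],
  [1,0,0,0,0,0,0],
  [1,0,0,0,0,0,0],
])

```text
t: 4.5
ee_pos: [0.5041, -0.2245, 0.0868]
orientation: [-0.0, -0.139, 0.99, 0.0]
ft_force: [-0.9, -0.0, 0.3]
width: 1.002
```

```bash
python3 - <<'E'
from h import *
s=robot.read_state(); print(s['ee_pos'],s['orientation'],s['ft_force'])
c=cap("scene"); a=cv2.resize(c["pixels"][140:260,240:400,::-1],None,fx=5,fy=5,interpolation=cv2.INTER_CUBIC); cv2.imwrite("pics/g1.png",a)
E
```

```text
[ 0.50408776 -0.22449118  0.08680968] [-1.97217388e-04 -1.38884000e-01  9.90308618e-01  1.93606403e-04] [-0.87679249 -0.03095897  0.32648768]
```

View pics/g1.png

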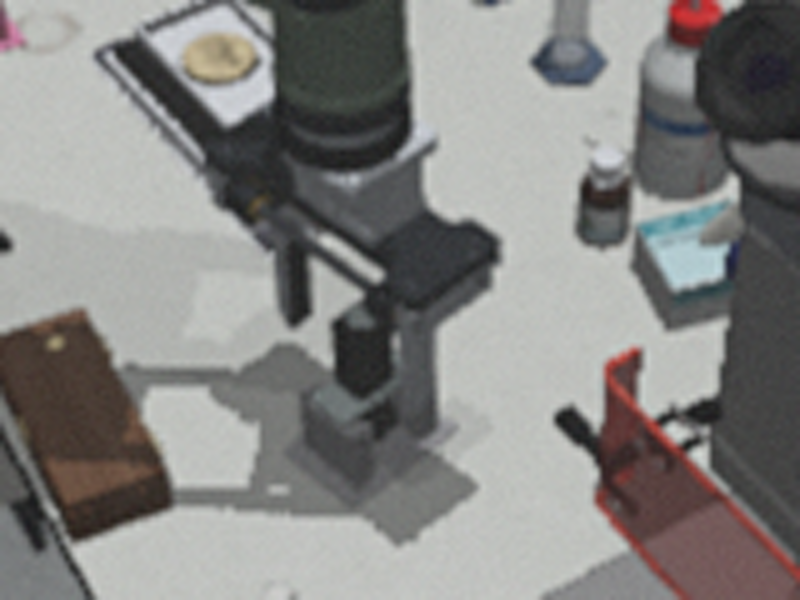

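Picture 3: the grip at (365,350) sits between the jaws at (293,280) and (420,370), slightly nearer the right one. I'll shift 6 mm that way and close.

Emit:
play_rows([
  [1,0,-0.15,0,0,0,0],
  [1,0,0,0,0,0,0],
  [-1,0,0,0,0,0,0],
  [-1,0,0,0,0,0,0],
  [-1,0,0,0,0,0,0],
  [-1,0,0,0,0,0,0],
  [-1,0,0,0,0,0,0],
  [-1,0,0,0,0,0,0],
  [-1,0,0,0,0,0,0],
  [-1,0,0,0,0,0,0],
])

```text
t: 5.55
ee_pos: [0.5058, -0.2314, 0.0864]
orientation: [-0.0, -0.138, 0.99, 0.0]
ft_force: [0.1, -0.4, -0.1]
width: 0.358
```

```bash
python3 - <<'E'
from h import *
s=robot.read_state(); print(s['ee_pos'],s['orientation'],s['ft_force'],s['ft_torque'],s['width']*94)
E
```

```text
[ 0.50577907 -0.23136006  0.08640948] [-3.87983961e-05 -1.38144323e-01  9.90412108e-01  3.44906156e-05] [ 0.09663493 -0.39445283 -0.11087129] [0.06223531 0.01489381 0.01801013] 33.63730632357796
```

Emit:
play_rows([
  [-1,0,0,0,0,0,0],
  [-1,0,0,0,0,0,0],
  [-1,0,0,0,0,0,0],
  [-1,0,0,0,0,0,0],
])

```text
t: 5.95
ee_pos: [0.5056, -0.231, 0.0864]
orientation: [-0.0, -0.138, 0.99, 0.0]
ft_force: [-0.4, 2.1, 1.9]
width: 0.273
```

```bash
python3 - <<'E'
from h import *
s=robot.read_state(); print(s['ee_pos'],s['orientation'],s['ft_force'],s['ft_torque'],s['width']*94)
E
```

```text
[ 0.50562544 -0.23097168  0.08638645] [-1.65503023e-04 -1.38150000e-01  9.90411212e-01  4.26003540e-04] [-0.44609476  2.11516009  1.93652987] [ 0.4318641   0.08492383 -0.03157927] 25.646496474390386
```

Emit:
play_rows([
  [-1,0,0,-0.2,0,0,0],
  [-1,0,0,-0.5,0,0,0],
  [-1,0,0,-0.8,0,0,0],
  [-1,0,0,-0.8,0,0,0],
  [-1,0,0,-0.7,0,0,0],
  [-1,0,0,0,0,0,0.85],
  [-1,0,0,0,0,0,0.85],
  [-1,-0.2,0.88,0,0,0,0],
  [-1,-0.2,0.88,0,0,0,0],
  [-1,-0.2,0.88,0,0,0,0],
  [-1,-0.2,0.88,0,0,0,0],
  [-1,-0.2,0.88,0,0,0,0],
  [-1,-0.22,0.88,0,0,0,0],
  [-1,0,0,0,0,0,0],
  [-1,0,0,0,0,0,0],
  [-1,0,0,0,0,0,0],
])

```text
t: 7.55
ee_pos: [0.5334, -0.0173, 0.2065]
orientation: [-0.0, -0.049, 0.999, -0.0]
ft_force: [-0.3, -0.2, -2.4]
width: 0.272
```

```bash
python3 - <<'E'
from h import *
s=robot.read_state(); print(s['ee_pos'],s['orientation'],s['ft_force'],s['ft_torque'],s['width']*94)
c=cap("scene"); a=cv2.resize(c["pixels"][90:240,220:400,::-1],None,fx=4,fy=4,interpolation=cv2.INTER_CUBIC); cv2.imwrite("pics/g2.png",a)
E
```

```text
[ 0.53337356 -0.01733859  0.20645964] [-7.11985758e-05 -4.92252685e-02  9.98787602e-01 -4.40290120e-04] [-0.34765288 -0.23970345 -2.37406305] [ 0.07112946  0.03126679 -0.06507075] 25.592272465375352
```

View pics/g2.png

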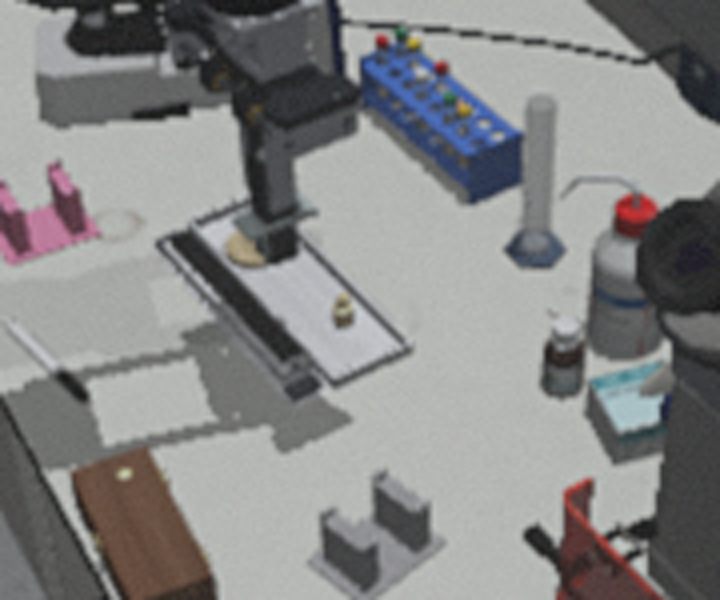

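Picture 4: the roller is held upright by its grip, at (280,220) in the crop, and the stand is empty at (375,530). I'll descend over link 0 and get link heights from the first depth maps.

Emit:
play_rows([
  [-1,0,0,0.6,0,0,0],
  [-1,0,0,0.7,0,0,0],
  [-1,0,0,0.5,0,0,0],
  [-1,0,0,0.31,0,0,0],
  [-1,0,0,0,0,0,0],
  [-1,0,0,0,0,0,0],
])

```text
t: 8.2
ee_pos: [0.534, -0.0171, 0.1226]
orientation: [0.0, -0.049, 0.999, -0.0]
ft_force: [-0.6, -0.0, -2.3]
width: 0.276
```

```bash
python3 - <<'E'
from h import *
s=robot.read_state(); print(s['ee_pos'],s['ft_force'])
d=np.array([-.0993,.995]);e=np.array([.995,.0993]);o=np.array([.5245,.071])
for n in("top","scene"):
    W=np.load(n+"W.npy");r=W[...,:2]-o;a=r@d;b=r@e
    wk=(abs(W[...,0]-.4)<.3)&(W[...,1]<-.05)&(W[...,1]>-.12)&(W[...,0]>.45)
    print(n,"table",np.median(W[wk][:,2]).round(4))
    for i in range(8):
        m=(abs(a-(-.0875+.025*i))<.010)&(abs(b)<.007)&(W[...,2]>.01)&(W[...,2]<.06)
        z=W[m][:,2]; print(i,len(z),np.median(z).round(4),(z.std()/max(len(z),1)**.5).round(4))
E
```

```text
[ 0.53398777 -0.01711743  0.12264419] [-0.64724551 -0.02739076 -2.30739289]
top table 0.0027
0 20 0.0337 0.0008
1 21 0.0321 0.001
2 21 0.0321 0.0009
3 21 0.0327 0.0012
4 22 0.0297 0.0009
5 23 0.0293 0.0006
6 20 0.028 0.0008
7 21 0.0262 0.0006
scene table 0.0055
0 24 0.0344 0.0011
1 17 0.0357 0.0006
2 22 0.0327 0.0012
3 17 0.0338 0.0008
4 20 0.0325 0.001
5 17 0.0326 0.0011
6 21 0.0293 0.0011
7 17 0.0287 0.001
```

Emit:
play_rows([
  [-1,0,0,0.15,0,0,0],
  [-1,0,0,0.1,0,0,0],
  [-1,0,0,0,0,0,0],
])

```text
t: 8.5
ee_pos: [0.5333, -0.0163, 0.1119]
orientation: [-0.0, -0.05, 0.999, 0.0]
ft_force: [0.5, 0.9, -2.3]
width: 0.275
```

Emit:
play_rows([
  [-1,0,0,0.08,0,0,0],
  [-1,0,0,0,0,0,0],
])

```text
t: 8.7
ee_pos: [0.5339, -0.0164, 0.1092]
orientation: [0.001, -0.05, 0.999, -0.0]
ft_force: [0.7, 0.2, -2.3]
width: 0.274
```

Emit:
play_rows([
  [-1,0,0,0.07,0,0,0],
  [-1,0,0,0,0,0,0],
])

```text
t: 8.9
ee_pos: [0.534, -0.0165, 0.1066]
orientation: [0.001, -0.05, 0.999, -0.0]
ft_force: [-0.9, -0.1, 3.2]
width: 0.275
```

Emit:
play_rows([
  [-1,0,0,0.05,0,0,0],
  [-1,0,0,0,0,0,0],
])

```text
t: 9.1
ee_pos: [0.5341, -0.0166, 0.1053]
orientation: [0.001, -0.05, 0.999, -0.0]
ft_force: [-1.5, 0.2, 7.5]
width: 0.276
```

```bash
python3 - <<'E'
from h import *
s=robot.read_state(); print(s['ee_pos'],s['ft_force'],s['joint_pos'])
E
```

```text
[ 0.53413138 -0.01659751  0.10534668] [-1.54639312  0.17408877  7.54309029] [-1.92960935e-01  2.48460751e-01  1.75171914e+00 -2.07990392e-04
  1.14006359e+00 -1.86290709e+00]
```

Emit:
play_rows([
  [-1,0,0,0.0125,0,0,0],
  [-1,0,0,0,0,0,0],
])

```text
t: 9.3
ee_pos: [0.5342, -0.0166, 0.1053]
orientation: [0.001, -0.05, 0.999, -0.0]
ft_force: [-3.4, -0.2, 9.6]
width: 0.274
```

```bash
python3 - <<'E'
from h import *
s=robot.read_state(); print(s['ee_pos'],s['ft_force'],s['ft_torque'])
c=cap("scene"); a=cv2.resize(c["pixels"][125:225,250:350,::-1],None,fx=6,fy=6,interpolation=cv2.INTER_CUBIC); cv2.imwrite("pics/g3.png",a)
W=pts(c); q=W[(abs(W[...,0]-.534)<.03)&(abs(W[...,1]+.0166)<.03)&(W[...,2]>.03)&(W[...,2]<.085)]; print(len(q))
f=200/np.tan(np.radians(c["fovy"])/2)
def proj(X):
    p=np.asarray(c["R"])@np.array(X)+c["t"]; return [(p[0]/p[2]*f+c["cx"]-250)*6,(p[1]/p[2]*f+c["cy"]-125)*6]
for X in([.534,-.0166,.029],[.534,-.0166,.103],[.5332,-.016,.03],[.5158,.158,.03]): print(np.round(proj(X)))
E
```

```text
[ 0.53419921 -0.01662637  0.10532197] [-3.4171904  -0.21076916  9.64201487] [ 0.01840196  0.76459657 -0.00182861]
157
[245. 316.]
[236. 215.]
[243. 314.]
[ 91. 150.]
```

View pics/g3.png

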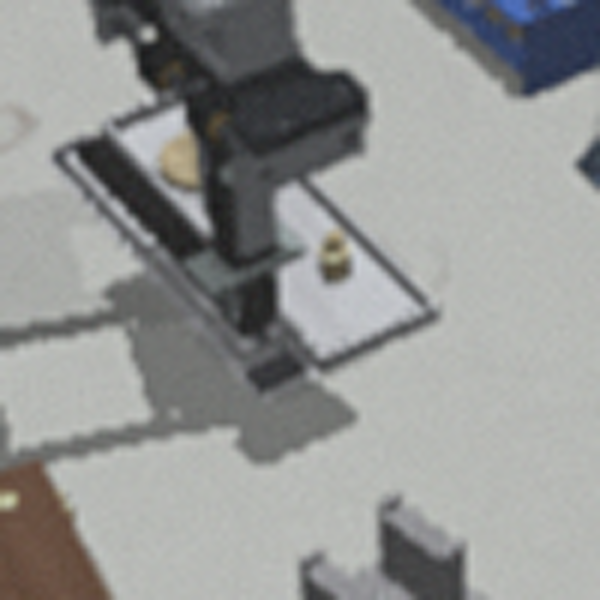

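Picture 5: the wheel sits at the near end of the strip at about (255,330), and its projected contact point agrees to within about a pixel. I'll press slightly more to tell the stop from friction.

Emit:
play_rows([
  [-1,0,0,0.0125,0,0,0],
  [-1,0,0,0,0,0,0],
])

```text
t: 9.55
ee_pos: [0.5343, -0.0167, 0.1053]
orientation: [0.001, -0.05, 0.999, -0.0]
ft_force: [-4.2, 0.9, 11.9]
width: 0.274
```

```bash
python3 - <<'E'
from h import *
s=robot.read_state(); print(s['ee_pos'],s['ft_force'],s['ft_torque'],s['orientation'])
E
```

```text
[ 0.53428541 -0.01667362  0.10528013] [-4.20869229  0.91623075 11.94494273] [0.12380052 0.96812628 0.01260801] [ 7.44098673e-04 -4.96475844e-02  9.98766454e-01 -3.67057322e-04]
```

Emit:
play_rows([
  [-1,0,0.05,-0.0125,0,0,0],
  [-1,0,0.125,0,0,0,0],
  [-1,0,0.125,0,0,0,0],
  [-1,0,0.125,0,0,0,0],
  [-1,0,0.125,0,0,0,0],
  [-1,0,0.075,0,0,0,0],
  [-1,0,0,0,0,0,0],
])

```text
t: 10.25
ee_pos: [0.5317, 0.0086, 0.1051]
orientation: [0.001, -0.05, 0.999, -0.0]
ft_force: [-2.5, 0.7, 8.2]
width: 0.275
```

```bash
python3 - <<'E'
from h import *
s=robot.read_state(); print(s['ee_pos'],s['ft_force'],s['ft_torque'],s['orientation'])
E
```

```text
[0.53174655 0.00863608 0.10509357] [-2.5216411   0.69971258  8.22873484] [0.10257979 0.57538569 0.00128684] [ 8.49058836e-04 -4.97975625e-02  9.98758949e-01 -2.11143991e-04]
```

Emit:
play_rows([
  [-1,0,0.05,0.01,0,0,0],
  [-1,0,0.125,0,0,0,0],
  [-1,0,0.125,0,0,0,0],
  [-1,0,0.125,0,0,0,0],
  [-1,0,0.125,0,0,0,0],
  [-1,0,0.075,0,0,0,0],
  [-1,0,0,0,0,0,0],
])

```text
t: 10.95
ee_pos: [0.5295, 0.0336, 0.1048]
orientation: [0.001, -0.05, 0.999, -0.0]
ft_force: [-2.1, 0.2, 8.0]
width: 0.276
```

Emit:
play_rows([
  [-1,0,0.05,0.015,0,0,0],
  [-1,0,0.125,0,0,0,0],
  [-1,0,0.125,0,0,0,0],
  [-1,0,0.125,0,0,0,0],
  [-1,0,0.125,0,0,0,0],
  [-1,0,0.05,0,0,0,0],
  [-1,0,0,0,0,0,0],
])

```text
t: 11.65
ee_pos: [0.5273, 0.0575, 0.1044]
orientation: [0.001, -0.05, 0.999, -0.0]
ft_force: [-1.5, -0.6, 9.8]
width: 0.275
```

Emit:
play_rows([
  [-1,0.01,0.1,0,0,0,0],
  [-1,0.01,0.1,0,0,0,0],
  [-1,0.01,0.1,0,0,0,0],
  [-1,0,0.1,0,0,0,0],
  [-1,0,0.1,0,0,0,0],
  [-1,0,0.1,0,0,0,0],
  [-1,0,0.05,0,0,0,0],
  [-1,0,0,0,0,0,0],
])

```text
t: 12.45
ee_pos: [0.5242, 0.0835, 0.1039]
orientation: [0.002, -0.05, 0.999, 0.0]
ft_force: [2.0, 0.7, 5.6]
width: 0.276
```

Emit:
play_rows([
  [-1,0,0,0.015,0,0,0],
  [-1,0,0,0,0,0,0],
])

```text
t: 12.65
ee_pos: [0.5243, 0.0834, 0.1038]
orientation: [0.002, -0.05, 0.999, 0.0]
ft_force: [-0.9, 0.7, 8.0]
width: 0.278
```

Emit:
play_rows([
  [-1,0,0.05,0.01,0,0,0],
  [-1,0,0.125,0.005,0,0,0],
  [-1,0,0.125,0.005,0,0,0],
  [-1,0,0.125,0.005,0,0,0],
  [-1,0,0.125,0.005,0,0,0],
  [-1,0,0.075,0,0,0,0],
  [-1,0,0,0,0,0,0],
])

```text
t: 13.35
ee_pos: [0.5218, 0.1086, 0.1027]
orientation: [0.002, -0.05, 0.999, 0.0]
ft_force: [0.9, -0.1, 9.7]
width: 0.276
```

Emit:
play_rows([
  [-1,0,0.05,0.01,0,0,0],
  [-1,0,0.125,0.005,0,0,0],
  [-1,0,0.125,0.005,0,0,0],
  [-1,0,0.125,0.005,0,0,0],
  [-1,0,0.125,0.005,0,0,0],
  [-1,0,0.075,0,0,0,0],
  [-1,0,0,0,0,0,0],
])

```text
t: 14.05
ee_pos: [0.5194, 0.1336, 0.1017]
orientation: [0.002, -0.05, 0.999, 0.0]
ft_force: [-0.2, 1.0, 9.9]
width: 0.273
```

Emit:
play_rows([
  [-1,0,0.05,0.005,0,0,0],
  [-1,0,0.125,0.005,0,0,0],
  [-1,0,0.125,0.005,0,0,0],
  [-1,0,0.125,0.005,0,0,0],
  [-1,0,0.125,0.005,0,0,0],
  [-1,0,0.075,0,0,0,0],
  [-1,0,0,0,0,0,0],
])

```text
t: 14.75
ee_pos: [0.5169, 0.1586, 0.1007]
orientation: [0.002, -0.05, 0.999, 0.001]
ft_force: [0.5, 0.7, 10.3]
width: 0.272
```

Emit:
play_rows([
  [-1,0,0,-0.3,0,0,0],
  [-1,0,0,-0.7,0,0,0],
  [-1,0,0,-0.8,0,0,0],
  [-1,0,0,-0.8,0,0,0],
  [-1,0.1125,-0.879,0,0,0,0],
  [-1,0.1125,-0.879,0,0,0,0],
  [-1,0.1125,-0.879,0,0,0,0],
  [-1,0.1125,-0.879,0,0,0,0],
  [-1,0.1125,-0.879,0,0,0,0],
  [-1,0.1125,-0.879,0,0,0,0],
  [-1,0.1125,-0.879,0,0,0,0],
  [-1,0.1125,-0.879,0,0,0,0],
  [-1,0.1125,-0.879,0,0,0,0],
  [-1,0.1125,-0.879,0,0,0,0],
  [-1,0.1125,-0.879,0,0,0,0],
  [-1,0,0,0,0,0,-0.85],
  [-1,0,0,0,0,0,-0.85],
  [-1,0,0,0,0,0,0],
  [-1,0,0,0,0,0,0],
])

```text
t: 16.65
ee_pos: [0.5033, -0.2316, 0.2017]
orientation: [-0.001, -0.137, 0.991, 0.001]
ft_force: [0.6, 0.2, -2.6]
width: 0.273
```

```bash
python3 - <<'E'
from h import *
s=robot.read_state(); print(s['ee_pos'],s['ft_force'],s['ft_torque'],s['orientation'])
c=cap("scene"); a=cv2.resize(c["pixels"][120:250,230:390,::-1],None,fx=5,fy=4.6,interpolation=cv2.INTER_CUBIC); cv2.imwrite("pics/g4.png",a)
d=np.array([-.0993,.995]);e=np.array([.995,.0993]);o=np.array([.5245,.071])
W0=np.load("sceneW.npy")
Ws=[pts(c),pts(cap("scene")),pts(cap("scene"))]
for i in range(8):
    out=[]
    for W in [W0]+Ws:
        r=W[...,:2]-o;aa=r@d;b=r@e
        m=(abs(aa-(-.0875+.025*i))<.010)&(abs(b)<.007)&(W[...,2]>.01)&(W[...,2]<.06); out.append(np.median(W[m][:,2])*1000)
    print(i,np.round(out[0],1),np.round(np.mean(out[1:]),1))
E
```

```text
[ 0.50325148 -0.23162081  0.20166427] [ 0.64398342  0.19498261 -2.60689769] [ 0.0393177  -0.03977983  0.05140565] [-8.20887246e-04 -1.37263556e-01  9.90533951e-01  7.31484831e-04]
0 34.4 31.4
1 35.7 31.0
2 32.7 30.1
3 33.8 29.6
4 32.5 28.7
5 32.6 28.4
6 29.3 27.8
7 28.7 26.5
```

View pics/g4.png

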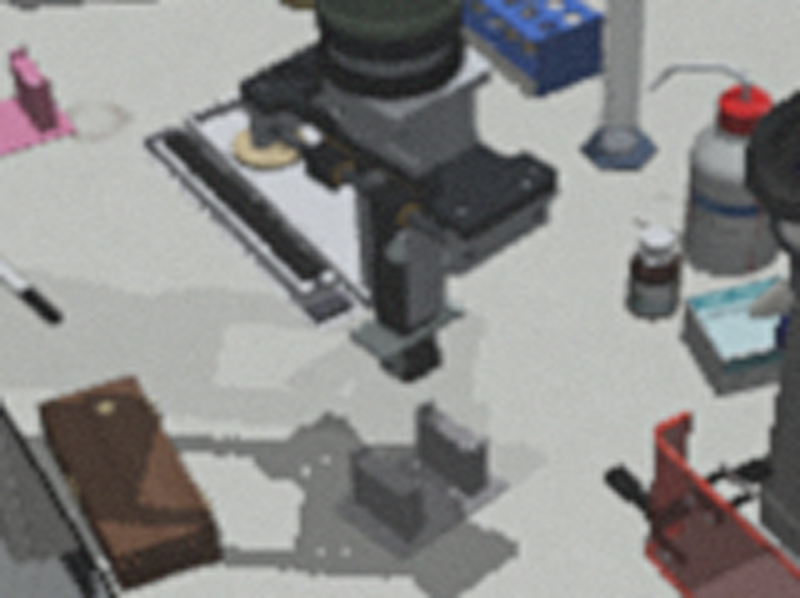

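Picture 6: the links now lie in one even line below the light borders, with depth falling smoothly from 31.4 to 26.5 mm. The roller hangs upright above the stand at (425,470), so I'm parking it.

Emit:
play_rows([
  [-1,-0.06,0,0,0,0,0],
  [-1,0,0,0.5,0,0,0],
  [-1,0,0,0.6,0,0,0],
  [-1,0,0,0.6,0,0,0],
  [-1,0,0,0.5,0,0,0],
  [-1,0,0,0.3,0,0,0],
  [-1,0,0,0.2,0,0,0],
  [-1,0,0,0.1,0,0,0],
  [-1,0,0,0,0,0,0],
  [-1,0,0,0,0,0,0],
])

```text
t: 17.8
ee_pos: [0.507, -0.2319, 0.0915]
orientation: [0.001, -0.138, 0.99, -0.001]
ft_force: [0.5, 0.3, -1.6]
width: 0.275
```

Emit:
play_rows([
  [-1,0,0,0,0,0,0],
  [-1,0,0,0,0,0,0],
])

```text
t: 18.0
ee_pos: [0.5068, -0.2318, 0.0914]
orientation: [0.001, -0.138, 0.99, -0.001]
ft_force: [0.6, -1.0, -2.1]
width: 0.276
```

```bash
python3 - <<'E'
from h import *
s=robot.read_state(); print(s['ee_pos'],s['ft_force'],s['ft_torque'],s['orientation'])
c=cap("scene"); a=cv2.resize(c["pixels"][175:250,270:370,::-1],None,fx=7,fy=7,interpolation=cv2.INTER_CUBIC); cv2.imwrite("pics/g5.png",a)
E
```

```text
[ 0.50678726 -0.23183158  0.09136939] [ 0.62571139 -0.99403402 -2.06059544] [ 0.0831723  -0.00576829 -0.01945227] [ 5.85709964e-04 -1.38113409e-01  9.90416112e-01 -5.17590275e-04]
```

View pics/g5.png

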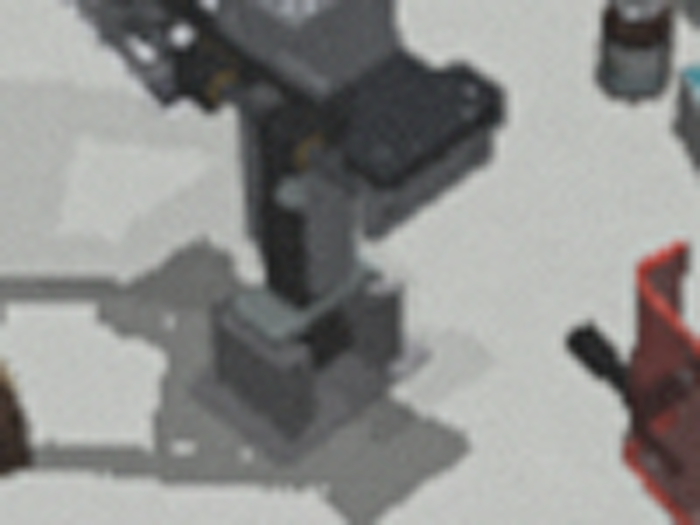

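Picture 7: the roller is right over the stand, with the plate just above the uprights at (310,310) and no load on it. I'll lower it the last few millimetres.

Emit:
play_rows([
  [-1,0.03,0,0.05,0,0,0],
  [-1,0,0,0.04,0,0,0],
  [-1,0,0,0,0,0,0],
  [-1,0,0,0,0,0,0],
])

```text
t: 18.45
ee_pos: [0.505, -0.2318, 0.0868]
orientation: [-0.0, -0.138, 0.99, 0.0]
ft_force: [0.7, -0.2, -3.0]
width: 0.274
```

Emit:
play_rows([
  [-1,0,0,0.02,0,0,0],
  [-1,0,0,0,0,0,0],
  [-1,0,0,0,0,0,0],
])

```text
t: 18.75
ee_pos: [0.5053, -0.2319, 0.0864]
orientation: [0.0, -0.138, 0.99, -0.0]
ft_force: [-0.2, 0.5, -0.9]
width: 0.273
```

Emit:
play_rows([
  [-1,0,0,0.012,0,0,0],
  [-1,0,0,0,0,0,0],
])

```text
t: 18.95
ee_pos: [0.5053, -0.2319, 0.0863]
orientation: [0.0, -0.138, 0.99, -0.0]
ft_force: [-1.8, 1.6, 3.6]
width: 0.275
```

Seated, with about 6 N on the stand. I'll open the jaws and rise.

Emit:
play_rows([
  [-0.4,0,0,0,0,0,0],
  [-0.2,0,0,0,0,0,0],
  [0.2,0,0,0,0,0,0],
  [0.6,0,0,0,0,0,0],
  [1,0,0,0,0,0,0],
  [1,0,0,0,0,0,0],
  [1,0,0,0,0,0,0],
  [1,0,0,0,0,0,0],
  [1,0,0,0,0,0,0],
  [1,0,0,0,0,0,0],
  [1,0,0,-0.3,0,0,0],
  [1,0,0,-0.7,0,0,0],
  [1,0,0,-0.9,0,0,0],
  [1,0,0,-0.9,0,0,0],
  [1,0,0,-0.7,0,0,0],
  [1,0,1,0,0,0,0],
  [1,0,1,0,0,0,0],
  [1,0,1,0,0,0,0],
  [1,0,0,0,0,0,0],
  [1,0,0,0,0,0,0],
])

```text
t: 20.95
ee_pos: [0.4725, -0.116, 0.2268]
orientation: [0.001, -0.139, 0.99, -0.001]
ft_force: [0.2, -1.0, 0.2]
width: 1.0
```

```bash
python3 - <<'E'
from h import *
s=robot.read_state(); print(s['ee_pos'],s['ft_force'],s['width'])
c=cap("scene"); a=cv2.resize(c["pixels"][125:250,230:390,::-1],None,fx=5,fy=4.6,interpolation=cv2.INTER_CUBIC); cv2.imwrite("pics/g6.png",a)
for n in("top","scene"):
    W=pts(cap(n)); m=(abs(W[...,0]-.5)<.06)&(abs(W[...,1]+.235)<.06)
    q=W[m&(W[...,2]>.105)&(W[...,2]<.13)]; print(n,len(q),q.mean(0) if len(q) else 0)
    q=W[m&(W[...,2]>.04)&(W[...,2]<.062)]; print("stand+plate",cv2.minAreaRect(q[:,:2].astype(np.float32)*1000))
E
```

```text
[ 0.47254388 -0.11604317  0.22676587] [ 0.17535941 -1.01165243  0.17014812] 0.999674811528754
top 60 [ 0.50322263 -0.23133283  0.11139574]
stand+plate ((504.78472900390625, -231.38046264648438), (67.80339813232422, 49.493316650390625), 16.203577041625977)
scene 80 [ 0.50602559 -0.23534112  0.11281244]
stand+plate ((509.63671875, -231.8524932861328), (72.7994613647461, 52.630855560302734), 15.390857696533203)
```

View pics/g6.png

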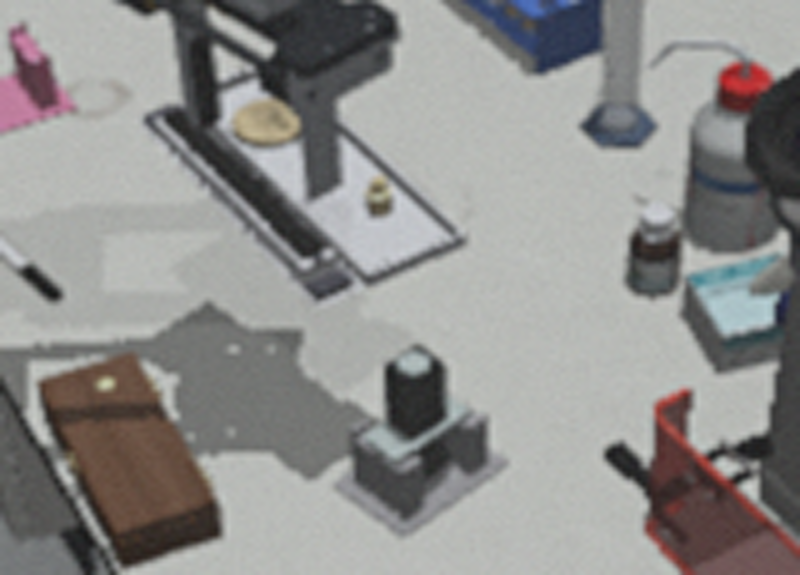

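Picture 8: the roller hangs upright in the grey stand at (415,420), the links are flat, and nothing else has moved. I'm handing in.

```bash
python3 -c "
from station import robot
print(robot.finish_job())"
```

```text
the job is handed in; nothing more can be done
None
```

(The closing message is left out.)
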